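# Hold the curing box cover at its balance point for fitting the lid stay

### The job

The lid stay of the UV curing box is off, so nothing keeps its cover up. Take the cover by the handle, raise it smoothly to its balance point, where the weight stands over the hinges and you feel the handle pull neither way, and finish while still gripping the handle there, holding the cover still so that I can fit the new stay. Do not let the cover drop or go over onto its back stop, keep off the lamp, and leave the other things on the bench where they are.

Things in the scene. Friction and masses are not known exactly. Their poses are not given: they have to be found in the camera images.
- uv_box: UV curing box of sheet metal, fixed to the bench: 190 mm deep (x), 240 mm wide (y), 106 mm high. Origin at the centre of its underside; its x axis points from the front (handle side, towards the robot) to the hinges. It stands at a different place and yaw (up to 0.3 rad) each time
- hinge (a point): middle of the cover's hinge axis, on the upper far edge of the box: in the box frame 95 mm along x, 0 in y, 106 mm up. The axis is level and runs along the box's y. It does not move
- cover (a joint): angle of the cover in rad: 0 lies shut on the box, grows as the front edge (with the handle) rises and goes back, 1.57 is upright, 1.75 is the back stop. The hinge turns almost freely and there is no stay: let go, the cover drops shut from the near side of its balance point and falls back on the stop from the far side
- cover_mid (a point): middle of the cover plate's top face, 96 mm from the hinge axis. The plate is 192 mm deep, 244 mm wide, 5 mm thick and lies on the box rim; with rails 0.17 kg, its centre of mass 96 mm in front of the hinge axis and 3 mm above it (shut)
- handle: bow handle on the cover's front edge: a round steel bar 12 mm thick, 110 mm long, parallel to the hinge axis, on two legs, turning with the cover; 0.03 kg, its centre of mass 225 mm in front of the hinge axis and 15 mm above it (shut). The body's origin is on the hinge axis; use grip for the bar
- grip (a point): middle of the handle's bar. Cover shut: 237 mm in front of the hinge axis and 18 mm above it, so 124 mm above the bench, 45 mm in front of the cover's edge: fingers can straddle it from above (closing across the bar). Cover raised: the bar is uppermost and still held from above, turning between the fingers
- lamp: LED lamp head clamped on the cover's rails: 70 mm along it, 80 wide, 50 high, black foot, finned; 0.6 kg, maybe a fifth less or a quarter more (shifts the balance by up to 3 degrees). Origin: centre of its underside, 13 mm above the hinge axis (shut), 45 to 120 mm in front of it, different each time; its centre of mass is 24 mm above.
- balance (a point): a point carried along by the lamp (38 mm in front of the lamp's origin and 26 mm above it, shut), on the line from the hinge axis through the common centre of mass of cover, handle and 0.6 kg lamp: the cover is at its balance point when this point is plumb above the hinge (cover about 65 degrees open with the lamp nearest the hinges, 76 farthest)
- stay: the new lid stay lying loose on the mat beside the box: a small gas strut 165 mm long and 15 mm thick, grey cylinder, thin steel rod, black end sockets; origin in the middle of its underside; not to be used yet
- drop_a: small white dropper bottle with a cap, 22 mm wide, 53 mm tall, standing to the right of the box near its front corner; origin at its foot
- drop_b: an equal dropper bottle, right of the box near its middle
- drop_c: an equal dropper bottle, right of the box near its back corner
- amber: brown glass bottle with black cap, 38 mm wide, 82 mm tall, standing in front of the box to the right of the handle; origin at its foot
- driver: screwdriver about 170 mm long lying on the left of the mat; origin on its underside near the middle
- screw_bin: open bin 100 x 140 x 60 mm full of screws, on the right of the mat; origin under its centre

How it is judged:
By the outcome, as a careful person would: the job done as asked, in the order asked, and still so for the second after the job is handed in, while the arm keeps its last pose, push and grip.
It also fails if it takes over 51 s, if anything falls off the work surface, if the arm or the gripper's body presses on something with over 40 N, if the wrist force passes 120 N, or if a joint passes its speed limit or range.

### The arm

A 6-joint arm with a two-finger parallel gripper is mounted at the origin on the work surface. World frame = base frame: x ahead of the robot, y to its left, z up, the work surface at z = 0. Lengths are in m, angles in rad, forces in N, time in s.
With the tool pointing down it reaches from about 0.3 to 0.875 m from the base axis. Payload 4.2 kg.
Tool frame: the origin (TCP) lies midway between the tips of the shut fingers; the grasp point (between the pads) lies 19 mm behind it; z points along the fingers, y is the line along which they close (so a half turn about z gives the same grasp; the last joint's range is limited). The gripper opens to 85 mm and grips with 20 to 120 N. Pads are 22 mm wide; open, the fingers measure 114 mm over their backs; the gripper's body (76 mm by 85 mm) begins 54 mm behind the grasp point. The pads swing forward as they close: fully open they stand 13 mm farther back than shut.
Start: joints at [-1.363, 0.32, 1.565, -0, 1.257, -0.02], TCP at [0.13, -0.56, 0.231] pointing down, gripper open.
Joint ranges: [-3.11, 3.11], [-0.84, 2.01], [0.21, 2.61], [-1.34, 4.49], [0.05, 2.63], [-2.56, 2.56]. Speed limits (rad/s): [2.57, 2.57, 3.14, 3.14, 3.14, 3.14].

### API

Orientations are given as a 3x3 rotation matrix whose columns are the frame's x, y, z axes.
In Python, from bench import bot, viewer gives the robot as it stands. The module is installed in compiled form; this text tells all that it offers.
- The arm moves only by the tool carry_out, never from a script. Its arguments are lists of equal length, an entry for each row: "travel": the shift along the world's x, y, z as a fraction of full scale, a list of three; "spin": the turn about the world's z as a fraction of full scale. A call has 1 to 12 rows; each row is the pose to reach, as a shift and turn from the pose commanded when the call began; what a row does not reach only later rows make up. Full scale, the value 1, is 0.08 m for a shift and pi/2 rad for a turn. A row lasts 1/12 s, in which the tool goes at most 41.7 mm and 7.16 degrees, less where a joint would pass 70% of its speed; a pose out of reach is approached as far as the arm can. A call with a number of a shift or a turn outside -1 to 1 is refused whole. A call with a gripper value outside its range is refused whole. "jaw" is the opening, from 0 (shut) to 1 (fully open), set as the call begins (left out, the last holds). The fingers move at their own pace and stop on an object; "newtons" is the grip in N (left out, the last holds). Time passes only in rows, so rows that repeat a pose let the fingers close. It gives the time, the measured TCP pose, the force, the opening and the grip force at its end, in the units of the state.
- bot.observe(): the state, without advancing time (a new reading comes with each control period).
- viewer.get_image(name): name is "side" or "top"; returns a dict with "img" (400x640x3 uint8, red, green, blue), "range_z" (400x640 float32, m along the optical axis (not along the pixel's ray), 0 where there is no reading), "mtx" (3x3 intrinsics, pixels), "k1" (the pictures are not rectified: a ray, as slopes to the right and down, at radius r is drawn at 1 + k1 r^2 times it, then the intrinsics apply), "T" (4x4, takes a point from camera to world coordinates). Camera axes: x right, y down, z forward; pixel columns grow to the right and rows downward; lengths in m; the calibration is good to about 2 mm. A picture is of the moment at which its call begins.
- bot.close_job(): hands the job in; it is judged then, once.
The state is a dict: "time_s": time; "joints": joint angles; "qd": joint speeds; "effort": joint torques, N m; "tool_pos": TCP position; "tcp_rot": TCP orientation; "wrist_force": force on the tool from outside, world axes, zero at the start; "torque": the same for the moment, N m; "width": opening from 0.0 (shut) to 1.0 (fully open); "finger_force": force on a finger pad.
Only numpy, scipy, OpenCV 4.12 (cv2) and the standard library are available. Lean on these libraries where they do the work, as an engineer would, in place of code of your own. Each camera call takes 0.05 s, during which the arm holds its last target. There are 200 camera calls.

## Working session

There is one attempt and no reset: what is moved stays moved. The work goes in short steps, Python scripts to look and compute and a tool call to move; the robot and the scene stay as the last step left them, time stands still between calls to the robot, and variables do not carry over. Pictures are saved under pics/ and viewed, at most 10 in all, crops included, and the job is handed in when it is done.

Besides the shell and the picture viewer there is one more tool, called after ">>>" by a JSON object that holds its "name" and its "arguments". carry_out: Moves the arm, as the interface text tells. Shift numbers are shares of 0.08 m and turn numbers shares of pi/2 rad, none past 1 either way. Its arguments: {"type":"object","properties":{"travel":{"type":"array","items":{"type":"array","items":{"type":"number"}}},"spin":{"type":"array","items":{"type":"number"}},"jaw":{"type":"number"},"newtons":{"type":"number"}},"required":["travel","spin"]}

```bash
mkdir -p pics; cat > h.py <<'E'
import numpy as np, cv2
from bench import bot, viewer
def get(n):
    d=viewer.get_image(n); np.savez('pics/'+n+'.npz',**d); return d
def px2w(d,u,v,z=None):
    K=np.array(d['mtx']);k=float(d['k1'])
    p=np.array([(u-K[0,2])/K[0,0],(v-K[1,2])/K[1,1]]);q=p.copy()
    for _ in range(20): q=p/(1+k*(q@q))
    if z is None: z=float(d['range_z'][int(round(v)),int(round(u))])
    T=np.array(d['T']);return (T@np.array([q[0]*z,q[1]*z,z,1]))[:3]
def cloud(d):
    K=np.array(d['mtx']);k=float(d['k1']);v,u=np.mgrid[:400,:640]
    p=np.stack([(u-K[0,2])/K[0,0],(v-K[1,2])/K[1,1]],-1);q=p.copy()
    for _ in range(20): q=p/(1+k*(q**2).sum(-1,keepdims=True))
    z=d['range_z'];P=np.concatenate([q*z[...,None],z[...,None]],-1);T=np.array(d['T'])
    return P@T[:3,:3].T+T[:3,3]
E
python3 - <<'E'
from h import *
for n in('side','top'):
    d=get(n);cv2.imwrite(f'pics/{n}0.png',d['img'][...,::-1]);print(n,d['T'],d['mtx'],d['k1'])
s=bot.observe();print(s)
E
```

```text
side [[-0.74414773 -0.40061428  0.53455809 -0.05150997]
 [-0.6677065   0.47038554 -0.57697961  0.65179282]
 [-0.02030212 -0.78628598 -0.61752909  0.84655493]
 [ 0.          0.          0.          1.        ]] [[398.43899366   0.         316.61659668]
 [  0.         398.43899366 199.99445734]
 [  0.           0.           1.        ]] 0.007196281698030911
top [[ 0.01987236 -0.99666046  0.07920239  0.49835218]
 [-0.99975029 -0.01899909  0.01176424 -0.02418187]
 [-0.01022018 -0.07941639 -0.99678914  1.31583548]
 [ 0.          0.          0.          1.        ]] [[379.50401023   0.         322.04149506]
 [  0.         379.50401023 200.17713721]
 [  0.           0.           1.        ]] 0.031634603746345885
{'time_s': 0.1, 'joints': array([-1.36297453e+00,  3.20245303e-01,  1.56556629e+00, -1.94070530e-05,
        1.25737066e+00, -1.99889663e-02]), 'qd': array([-0.000593  , -0.00150121, -0.00241362,  0.00011296,  0.00018812,
        0.00021633]), 'effort': array([ 3.25644251e-04, -4.16408443e+01, -2.34704071e+01, -1.08403949e-04,
        4.87067897e-03, -1.50241249e-05]), 'tool_pos': array([ 0.12977556, -0.55973217,  0.23055277]), 'tcp_rot': array([[ 9.74161807e-01,  2.25850956e-01, -3.46044620e-04],
       [ 2.25851221e-01, -9.74160571e-01,  1.55158500e-03],
       [ 1.33239310e-05, -1.58964945e-03, -9.99998736e-01]]), 'wrist_force': array([0.2421396 , 0.30606516, 0.38755788]), 'torque': array([-0.02720955, -0.04195481, -0.02822124]), 'finger_force': 0.0, 'width': 1.000558381246176}
```

View pics/top0.png

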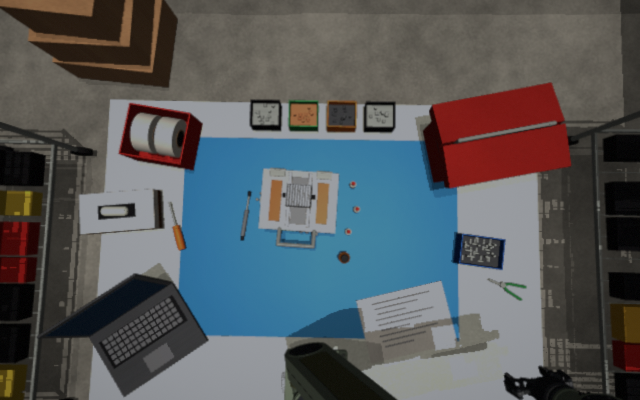

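View pics/side0.png

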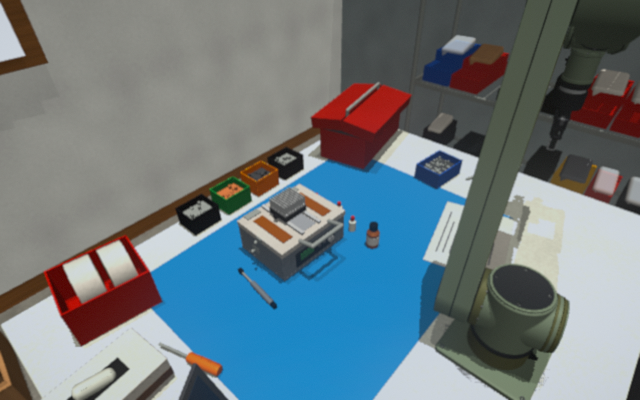

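The top view shows the box at columns 259–338, rows 169–234, with the handle bar near (296,245), the lamp near (299,194) and the amber bottle at (344,257). In the side view the handle is near (322,235). Next I'll enlarge both areas.

```bash
python3 - <<'E'
from h import *
for n,(x0,y0) in dict(top=(250,160),side=(230,180)).items():
    d=dict(np.load(f'pics/{n}.npz'));c=d['img'][y0:y0+100,x0:x0+130,::-1]
    cv2.imwrite(f'pics/{n}c.png',cv2.resize(c,None,fx=6,fy=6,interpolation=cv2.INTER_CUBIC))
    P=cloud(d)
    # handle-bar pts and cover pts
    m=(P[...,2]>.095)&(P[...,2]<.117)&(P[...,0]>.35)&(P[...,0]<.75)&(abs(P[...,1])<.3)
    ys,xs=np.where(m);Q=P[m];print(n,len(Q))
    if n=='top':
        (c,s,a)=cv2.minAreaRect((Q[:,:2]*1000).astype(np.float32));print(c,s,a,np.median(Q[:,2]))
        m=(P[...,2]>.14)&(P[...,2]<.2)&(P[...,0]>.4)&(P[...,0]<.75)&(abs(P[...,1])<.15);L=P[m]
        print('lamp',len(L),cv2.minAreaRect((L[:,:2]*1000).astype(np.float32)),np.median(L[:,2]))
    m=(P[...,2]>.117)&(P[...,2]<.135)&(P[...,0]>.35)&(P[...,0]<.75)&(abs(P[...,1])<.15);B=P[m]
    print('117-135',len(B));np.save(f'pics/{n}B.npy',B)
    if n=='top':
        for v in range(238,252):print(v,[tuple((P[v,u]*1000).round().astype(int)) for u in (276,285,297,308,315)])
E
```

```text
top 3924
(580.315673828125, 73.56748962402344) (262.86981201171875, 224.89974975585938) 87.13755798339844 0.11065349181121409
lamp 494 ((605.3551025390625, 62.323089599609375), (74.90032196044922, 65.93115997314453), 87.17716979980469) 0.15135060584175408
117-135 437
238 [(np.int64(469), np.int64(147), np.int64(2)), (np.int64(470), np.int64(116), np.int64(2)), (np.int64(470), np.int64(75), np.int64(-1)), (np.int64(471), np.int64(37), np.int64(1)), (np.int64(474), np.int64(10), np.int64(118))]
239 [(np.int64(465), np.int64(148), np.int64(-4)), (np.int64(466), np.int64(116), np.int64(2)), (np.int64(467), np.int64(75), np.int64(-3)), (np.int64(468), np.int64(37), np.int64(5)), (np.int64(471), np.int64(10), np.int64(120))]
240 [(np.int64(462), np.int64(148), np.int64(0)), (np.int64(463), np.int64(117), np.int64(-1)), (np.int64(463), np.int64(75), np.int64(-2)), (np.int64(464), np.int64(37), np.int64(-2)), (np.int64(468), np.int64(10), np.int64(119))]
241 [(np.int64(459), np.int64(147), np.int64(0)), (np.int64(459), np.int64(116), np.int64(6)), (np.int64(460), np.int64(75), np.int64(3)), 
[... 1729 characters left out ...]
nt64(431), np.int64(147), np.int64(0)), (np.int64(432), np.int64(115), np.int64(3)), (np.int64(433), np.int64(74), np.int64(-1)), (np.int64(433), np.int64(36), np.int64(-1)), (np.int64(434), np.int64(12), np.int64(4))]
250 [(np.int64(428), np.int64(147), np.int64(-2)), (np.int64(428), np.int64(115), np.int64(0)), (np.int64(429), np.int64(74), np.int64(-2)), (np.int64(430), np.int64(36), np.int64(-5)), (np.int64(430), np.int64(12), np.int64(-1))]
251 [(np.int64(424), np.int64(146), np.int64(1)), (np.int64(425), np.int64(116), np.int64(-3)), (np.int64(426), np.int64(74), np.int64(-2)), (np.int64(427), np.int64(36), np.int64(3)), (np.int64(427), np.int64(12), np.int64(0))]
side 3194
117-135 607
```

View pics/topc.png

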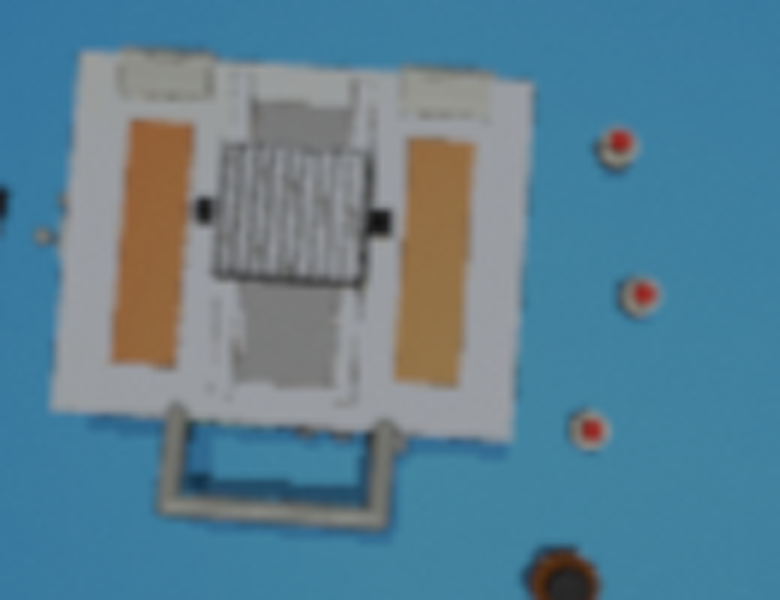

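View pics/sidec.png

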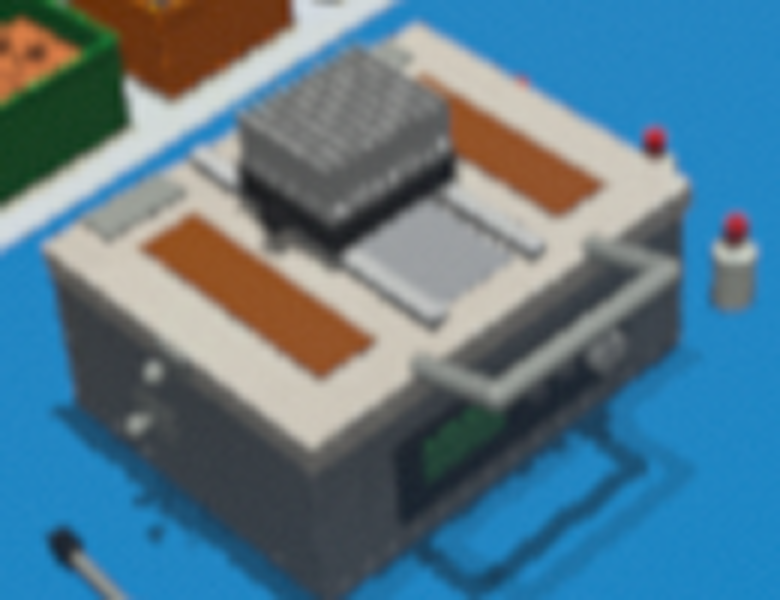

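In the top crop the cover corners are (83,52), (533,82), (513,440) and (52,410), and the bar runs from (165,508) to (383,520). The lamp's top corners are (222,143), (372,150), (366,285) and (214,277). In the side crop the bar runs from (492,390) to (668,267).

```bash
python3 - <<'E'
from h import *
D={n:dict(np.load(f'pics/{n}.npz')) for n in('top','side')}
O=dict(top=(250,160),side=(230,180))
def ray(n,u,v):
    d=D[n];U=O[n][0]+(u+.5)/6-.5;V=O[n][1]+(v+.5)/6-.5
    a=d['T'][:3,3];b=px2w(d,U,V,1.)-a;return a,b/np.linalg.norm(b)
def atz(n,u,v,z):
    a,b=ray(n,u,v);return a+b*(z-a[2])/b[2]
def tri(p,q):
    a,b=ray('top',*p);c,e=ray('side',*q)
    s=np.linalg.lstsq(np.stack([b,-e],1),c-a,rcond=None)[0];P=a+b*s[0];Q=c+e*s[1];return (P+Q)/2,np.linalg.norm(P-Q)
for nm,p,q in [('barL',(165,508),(492,390)),('barR',(383,518),(668,267)),('plFL',(52,410),(315,445)),('plFR',(513,440),(687,182)),('plBL',(83,52),(47,245)),('lampFL',(214,277),(330,220)),('lampBR',(372,150),(352,50)),('lampBL',(222,143),(240,120)),('lampFR',(366,285),(450,97))]: print(nm,*tri(p,q))
c=np.array([atz('top',*p,.111) for p in[(83,52),(533,82),(513,440),(52,410)]]);print(c,c.mean(0))
L=np.array([atz('top',*p,.169) for p in[(222,143),(372,150),(366,285),(214,277)]]).mean(0);print('lamp',L)
b=np.array([atz('top',*p,.124) for p in[(165,508),(383,518)]]);print('bar',b,b.mean(0))
f=(c[0]+c[1]-c[2]-c[3]);yaw=np.arctan2(f[1],f[0]);w=c[0]+c[3]-c[1]-c[2];print('yaw',yaw,np.arctan2(-w[0],w[1]),'barYaw',np.arctan2(-(b[0]-b[1])[0],(b[0]-b[1])[1]))
ex=np.array([np.cos(yaw),np.sin(yaw)]);ey=np.array([-ex[1],ex[0]])
M=c.mean(0)[:2];print('in box frame rel mid: lamp',ex@(L[:2]-M),ey@(L[:2]-M),'bar',ex@(b.mean(0)[:2]-M),ey@(b.mean(0)[:2]-M))
P=cloud(D['side'])[...] # bottle/amber
for z,p in((.082,(568,583)),(.053,(591,430)),(.053,(641,296))):print(atz('top',*p,z))
E
```

```text
barL [0.45368711 0.1275588  0.13112271] 0.00286230770743377
barR [0.45022923 0.01443755 0.12653286] 0.0018301930224531697
plFL [0.50181625 0.18960542 0.11407165] 0.0006854967242119577
plFR [ 0.49208024 -0.05241906  0.1118616 ] 0.002588561677601665
plBL [0.69283632 0.17972618 0.11170562] 0.0008191678216196118
lampFL [0.57331928 0.10444417 0.1444002 ] 0.00370907075274609
lampBR [0.6385239  0.02362903 0.16348499] 0.003800997313498789
lampBL [0.63910419 0.09875114 0.16528235] 0.00015173752821405674
lampFR [0.5699828  0.02555297 0.17015654] 0.005912429034770863
[[ 0.69324097  0.1801501   0.111     ]
 [ 0.68153352 -0.06065354  0.111     ]
 [ 0.49106477 -0.05324928  0.111     ]
 [ 0.50207508  0.19039147  0.111     ]] [0.59197858 0.06415969 0.111     ]
lamp [0.60332539 0.0611321  0.169     ]
bar [[0.45233646 0.12751813 0.124     ]
 [0.44941246 0.01394457 0.124     ]] [0.45087446 0.07073135 0.124     ]
yaw -0.04620404611482834 -0.04686015004668846 barYaw -0.025739773453761466
in box frame rel mid: lamp 0.011474535623737066 -0.002500278506235054 bar -0.1412570683351912 4.738436780120196e-05
[ 0.41510983 -0.08472777  0.082     ]
[ 0.49708285 -0.09760016  0.053     ]
[ 0.5717013  -0.12425017  0.053     ]
```

The box yaw is about -0.046 rad, the hinge is at (0.688, 0.060, 0.106), and the bar is at (0.451, 0.0706, 0.124). The lamp sits 84 mm in front of the hinge, so the nominal balance is about 72.5°. I'll travel to above the bar first.

>>> {"name": "carry_out", "arguments": {"travel": [[0.16,0.32,0],[0.33,0.65,0],[0.5,0.985,0]], "spin": [0.035,0.07,0.103], "jaw": 0.5, "newtons": 30}}

```text
time_s: 0.35
tool_pos: [0.1699, -0.4803, 0.2306]
tcp_rot: [[0.925, 0.381, -0.0], [0.381, -0.925, 0.001], [0.0, -0.001, -1.0]]
wrist_force: [0.0, 0.5, -0.3]
width: 0.603
finger_force: 0.0
```

>>> {"name": "carry_out", "arguments": {"travel": [[0.16,0.32,0],[0.33,0.65,0],[0.5,0.985,0]], "spin": [0.035,0.07,0.103]}}

```text
time_s: 0.6
tool_pos: [0.2101, -0.401, 0.2309]
tcp_rot: [[0.851, 0.526, -0.0], [0.526, -0.851, 0.001], [0.0, -0.001, -1.0]]
wrist_force: [-0.1, -0.4, -0.4]
width: 0.499
finger_force: 0.0
```

>>> {"name": "carry_out", "arguments": {"travel": [[0.16,0.32,0],[0.33,0.65,0],[0.5,0.985,0]], "spin": [0.035,0.07,0.103]}}

```text
time_s: 0.85
tool_pos: [0.25, -0.3223, 0.2311]
tcp_rot: [[0.755, 0.656, -0.0], [0.656, -0.755, 0.0], [0.0, -0.0, -1.0]]
wrist_force: [0.1, -0.5, -0.2]
width: 0.498
finger_force: 0.0
```

>>> {"name": "carry_out", "arguments": {"travel": [[0.16,0.32,0],[0.33,0.65,0],[0.5,0.985,0]], "spin": [0.035,0.07,0.103]}}

```text
time_s: 1.1
tool_pos: [0.29, -0.2435, 0.2311]
tcp_rot: [[0.639, 0.769, -0.0], [0.769, -0.639, 0.0], [0.0, -0.0, -1.0]]
wrist_force: [0.1, 0.6, -0.2]
width: 0.497
finger_force: 0.0
```

>>> {"name": "carry_out", "arguments": {"travel": [[0.16,0.32,0],[0.33,0.65,0],[0.5,0.985,0]], "spin": [0.035,0.07,0.103]}}

```text
time_s: 1.35
tool_pos: [0.33, -0.1647, 0.2312]
tcp_rot: [[0.507, 0.862, -0.0], [0.862, -0.507, 0.0], [-0.0, -0.0, -1.0]]
wrist_force: [0.0, -0.6, 0.6]
width: 0.501
finger_force: 0.0
```

>>> {"name": "carry_out", "arguments": {"travel": [[0.16,0.32,0],[0.33,0.65,0],[0.5,0.985,0]], "spin": [0.035,0.07,0.103]}}

```text
time_s: 1.6
tool_pos: [0.37, -0.0859, 0.2312]
tcp_rot: [[0.361, 0.932, -0.0], [0.932, -0.361, -0.0], [-0.0, -0.0, -1.0]]
wrist_force: [0.8, 0.1, 0.0]
width: 0.498
finger_force: 0.0
```

>>> {"name": "carry_out", "arguments": {"travel": [[0.16,0.32,0],[0.33,0.65,0],[0.5,0.985,0]], "spin": [0.035,0.07,0.103]}}

```text
time_s: 1.85
tool_pos: [0.4099, -0.0071, 0.2311]
tcp_rot: [[0.206, 0.979, -0.0], [0.979, -0.206, -0.0], [-0.0, -0.0, -1.0]]
wrist_force: [0.2, 0.5, 0.4]
width: 0.502
finger_force: 0.0
```

>>> {"name": "carry_out", "arguments": {"travel": [[0.16,0.32,0],[0.33,0.65,0],[0.51,0.985,0],[0.51,0.985,0],[0.51,0.985,0]], "spin": [0.035,0.07,0.105,0.105,0.105]}}

```text
time_s: 2.27
tool_pos: [0.4507, 0.0712, 0.2307]
tcp_rot: [[0.043, 0.999, -0.001], [0.999, -0.043, -0.0], [-0.0, -0.001, -1.0]]
wrist_force: [-0.1, -0.5, -0.1]
width: 0.5
finger_force: 0.0
```

>>> {"name": "carry_out", "arguments": {"travel": [[0,0,-0.2],[0,0,-0.4],[0,0,-0.6],[0,0,-0.8],[0,0,-0.8],[0,0,-0.8]], "spin": [0,0,0,0,0,0]}}

```text
time_s: 2.77
tool_pos: [0.4497, 0.0693, 0.167]
tcp_rot: [[0.047, 0.999, -0.002], [0.999, -0.047, -0.001], [-0.001, -0.002, -1.0]]
wrist_force: [-0.1, 0.4, -0.6]
width: 0.502
finger_force: 0.0
```

>>> {"name": "carry_out", "arguments": {"travel": [[0,0,-0.1],[0,0,-0.2],[0,0,-0.3],[0,0,-0.4],[0,0,-0.5],[0,0,-0.6],[0,0,-0.7],[0,0,-0.78],[0,0,-0.78],[0,0,-0.78]], "spin": [0,0,0,0,0,0,0,0,0,0]}}

```text
time_s: 3.6
tool_pos: [0.4505, 0.0702, 0.1045]
tcp_rot: [[0.045, 0.999, -0.001], [0.999, -0.045, -0.0], [-0.0, -0.001, -1.0]]
wrist_force: [-0.0, -0.0, 0.4]
width: 0.502
finger_force: 0.0
```

>>> {"name": "carry_out", "arguments": {"travel": [[0,0,0],[0,0,0],[0,0,0],[0,0,0],[0,0,0],[0,0,0],[0,0,0],[0,0,0],[0,0,0],[0,0,0]], "spin": [0,0,0,0,0,0,0,0,0,0], "jaw": 0}}

```text
time_s: 4.43
tool_pos: [0.4519, 0.0703, 0.1055]
tcp_rot: [[0.046, 0.999, 0.003], [0.999, -0.046, 0.0], [0.0, 0.003, -1.0]]
wrist_force: [5.9, -0.7, 1.0]
width: 0.126
finger_force: 29.5
```

```bash
python3 - <<'E'
from h import *
s=bot.observe();print(s['tool_pos'],s['wrist_force'],s['torque'],s['width'],s['finger_force'])
a=get('top')['img'][190:290,240:350,::-1];b=get('side')['img'][180:280,250:360,::-1]
cv2.imwrite('pics/grip.png',cv2.resize(np.hstack([a,b]),None,fx=3.6,fy=3.6,interpolation=cv2.INTER_CUBIC))
E
```

```text
[0.45187992 0.07027649 0.10545255] [ 5.85852336 -0.66012277  1.01475481] [-0.13731668 -0.78443993 -0.04526682] 0.12600048783281786 29.485213458538055
```

View pics/grip.png

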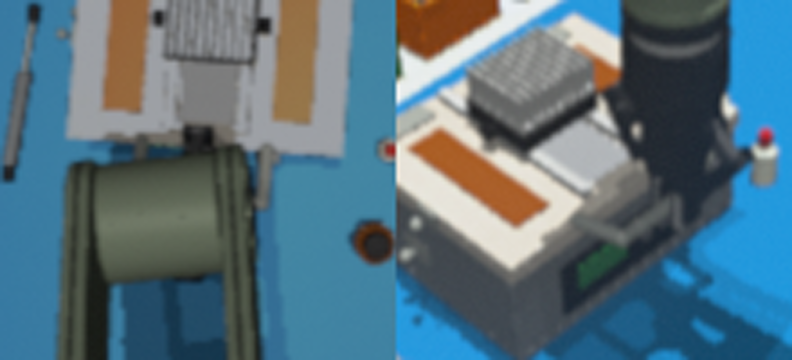

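The bar is held (width 0.126, 29.5 N) and the bar is about 1 mm further in +x than I commanded. The side crop shows the fingers straddling the bar near (680,225). Now I'll work out the arc.

```bash
cat > arc.py <<'E'
import numpy as np
R=np.hypot(.237,.018);p0=np.arctan2(.018,.237);yaw=-.046
def P(t):
    a=np.radians(t)+p0
    d=-R*np.cos(a)+.237
    return np.array([d*np.cos(yaw),d*np.sin(yaw),R*np.sin(a)-.018])
def rows(c,angles): return '['+', '.join('[%.3f, %.3f, %.3f]'%tuple((P(t)-P(c))/.08+0) for t in angles)+']'
E
python3 - <<'E'
from arc import *
i=np.arange(1,13)
print(rows(0,6*(i/12)**2))
for c in (6,18,30,42): print(rows(c,c+i))
print(rows(54,54+6*(1-(1-i/12)**2)))
E
```

```text
[[0.000, -0.000, 0.002], [0.001, -0.000, 0.009], [0.002, -0.000, 0.019], [0.003, -0.000, 0.034], [0.005, -0.000, 0.054], [0.007, -0.000, 0.077], [0.010, -0.000, 0.105], [0.014, -0.001, 0.138], [0.018, -0.001, 0.174], [0.024, -0.001, 0.215], [0.031, -0.001, 0.259], [0.040, -0.002, 0.308]]
[[0.010, -0.000, 0.051], [0.020, -0.001, 0.102], [0.032, -0.001, 0.152], [0.044, -0.002, 0.203], [0.058, -0.003, 0.253], [0.072, -0.003, 0.303], [0.087, -0.004, 0.352], [0.103, -0.005, 0.402], [0.119, -0.005, 0.451], [0.137, -0.006, 0.499], [0.155, -0.007, 0.548], [0.175, -0.008, 0.596]]
[[0.020, -0.001, 0.048], [0.041, -0.002, 0.095], [0.063, -0.003, 0.142], [0.085, -0.004, 0.189], [0.109, -0.005, 0.235], [0.133, -0.006, 0.281], [0.158, -0.007, 0.326], [0.184, -0.008, 0.371], [0.210, -0.010, 0.416], [0.238, -0.011, 0.460], [0.266, -0.012, 0.504], [0.295, -0.014, 0.547]]
[[0.030, -0.001, 0.043], [0.060, -0.003, 0.085], [0.091, -0.004, 0.126], [0.123, -0.006, 0.167], [0.155, -0.007, 0.207], [0.188, -0.009, 0.247], [0.222, -0.010, 0.286], [0.257, -0.012, 0.325], [0.292, -0.013, 0.363], [0.328, -0.015, 0.401], [0.365, -0.017, 0.437], [0.402, -0.018, 0.473]]
[[0.038, -0.002, 0.035], [0.076, -0.004, 0.070], [0.115, -0.005, 0.104], [0.155, -0.007, 0.138], [0.195, -0.009, 0.171], [0.236, -0.011, 0.203], [0.277, -0.013, 0.234], [0.319, -0.015, 0.265], [0.361, -0.017, 0.294], [0.404, -0.019, 0.323], [0.447, -0.021, 0.352], [0.491, -0.023, 0.379]]
[[0.042, -0.002, 0.026], [0.082, -0.004, 0.049], [0.117, -0.005, 0.069], [0.150, -0.007, 0.086], [0.178, -0.008, 0.102], [0.203, -0.009, 0.115], [0.224, -0.010, 0.125], [0.242, -0.011, 0.134], [0.255, -0.012, 0.141], [0.265, -0.012, 0.145], [0.271, -0.012, 0.148], [0.273, -0.013, 0.149]]
```

>>> {"name": "carry_out", "arguments": {"travel": [[0.004,0,0.002],[0.008,0,0.009],[0.012,0,0.019],[0.016,0,0.034],[0.02,0,0.054],[0.024,0,0.077],[0.028,0,0.105],[0.032,-0.001,0.138],[0.036,-0.001,0.174],[0.042,-0.001,0.215],[0.049,-0.001,0.259],[0.058,-0.002,0.308]], "spin": [0,0,0,0,0,0,0,0,0,0,0,0]}}

```text
time_s: 5.53
tool_pos: [0.4547, 0.0701, 0.129]
tcp_rot: [[0.046, 0.999, -0.002], [0.999, -0.046, 0.0], [-0.0, -0.002, -1.0]]
wrist_force: [4.6, 0.1, -4.2]
width: 0.129
finger_force: 29.2
```

>>> {"name": "carry_out", "arguments": {"travel": [[0.01,0,0.051],[0.02,-0.001,0.102],[0.032,-0.001,0.152],[0.044,-0.002,0.203],[0.058,-0.003,0.253],[0.072,-0.003,0.303],[0.087,-0.004,0.352],[0.103,-0.005,0.402],[0.119,-0.005,0.451],[0.137,-0.006,0.499],[0.155,-0.007,0.548],[0.175,-0.008,0.596]], "spin": [0,0,0,0,0,0,0,0,0,0,0,0]}}

```text
time_s: 6.53
tool_pos: [0.4681, 0.0694, 0.1774]
tcp_rot: [[0.046, 0.999, -0.003], [0.999, -0.046, -0.0], [-0.0, -0.003, -1.0]]
wrist_force: [-2.9, 1.1, -3.5]
width: 0.126
finger_force: 29.2
```

>>> {"name": "carry_out", "arguments": {"travel": [[0.02,-0.001,0.048],[0.041,-0.002,0.095],[0.063,-0.003,0.142],[0.085,-0.004,0.189],[0.109,-0.005,0.235],[0.133,-0.006,0.281],[0.158,-0.007,0.326],[0.184,-0.008,0.371],[0.21,-0.01,0.416],[0.238,-0.011,0.46],[0.266,-0.012,0.504],[0.295,-0.014,0.547]], "spin": [0,0,0,0,0,0,0,0,0,0,0,0]}}

```text
time_s: 7.53
tool_pos: [0.4906, 0.0683, 0.2214]
tcp_rot: [[0.046, 0.999, -0.005], [0.999, -0.046, -0.0], [-0.0, -0.005, -1.0]]
wrist_force: [-9.7, -0.0, 2.3]
width: 0.13
finger_force: 29.2
```

>>> {"name": "carry_out", "arguments": {"travel": [[0.03,-0.001,0.043],[0.06,-0.003,0.085],[0.091,-0.004,0.126],[0.123,-0.006,0.167],[0.155,-0.007,0.207],[0.188,-0.009,0.247],[0.222,-0.01,0.286],[0.257,-0.012,0.325],[0.292,-0.013,0.363],[0.328,-0.015,0.401],[0.365,-0.017,0.437],[0.402,-0.018,0.473]], "spin": [0,0,0,0,0,0,0,0,0,0,0,0]}}

```text
time_s: 8.53
tool_pos: [0.522, 0.0668, 0.2606]
tcp_rot: [[0.045, 0.999, -0.006], [0.999, -0.045, -0.0], [-0.0, -0.006, -1.0]]
wrist_force: [-13.2, -0.0, 8.9]
width: 0.127
finger_force: 29.3
```

>>> {"name": "carry_out", "arguments": {"travel": [[0.038,-0.002,0.035],[0.076,-0.004,0.07],[0.115,-0.005,0.104],[0.155,-0.007,0.138],[0.195,-0.009,0.171],[0.236,-0.011,0.203],[0.277,-0.013,0.234],[0.319,-0.015,0.265],[0.361,-0.017,0.294],[0.404,-0.019,0.323],[0.447,-0.021,0.352],[0.491,-0.023,0.379]], "spin": [0,0,0,0,0,0,0,0,0,0,0,0]}}

```text
time_s: 9.53
tool_pos: [0.5632, 0.0648, 0.2927]
tcp_rot: [[0.045, 0.999, 0.001], [0.999, -0.045, -0.0], [-0.0, 0.001, -1.0]]
wrist_force: [-8.8, -1.2, 11.8]
width: 0.128
finger_force: 30.7
```

>>> {"name": "carry_out", "arguments": {"travel": [[0.042,-0.002,0.026],[0.082,-0.004,0.049],[0.117,-0.005,0.069],[0.15,-0.007,0.086],[0.178,-0.008,0.102],[0.203,-0.009,0.115],[0.224,-0.01,0.125],[0.242,-0.011,0.134],[0.255,-0.012,0.141],[0.265,-0.012,0.145],[0.271,-0.012,0.148],[0.273,-0.013,0.149]], "spin": [0,0,0,0,0,0,0,0,0,0,0,0]}}

```text
time_s: 10.53
tool_pos: [0.5864, 0.0637, 0.3047]
tcp_rot: [[0.046, 0.999, 0.004], [0.999, -0.046, -0.0], [-0.0, 0.004, -1.0]]
wrist_force: [-5.4, 0.4, 9.5]
width: 0.122
finger_force: 30.8
```

```bash
python3 - <<'E'
from h import *
for k in range(3):
    s=bot.observe();print(s['time_s'],s['tool_pos'],s['wrist_force'],s['torque'],s['width']);viewer.get_image('top')
a=get('top')['img'][120:290,220:370,::-1];b=get('side')['img'][100:270,220:370,::-1]
cv2.imwrite('pics/mid.png',cv2.resize(np.hstack([a,b]),None,fx=2.6,fy=2.6,interpolation=cv2.INTER_CUBIC))
from arc import *
i=np.arange(1,13);print(rows(60,60+6*(3*(i/12)**2-2*(i/12)**3)))
E
```

```text
10.5333 [0.58640629 0.06369772 0.30474427] [-5.43457555  0.37856623  9.45969101] [ 0.00900871  1.09023654 -0.0359397 ] 0.12192975614983213
10.5833 [0.58640758 0.06368336 0.30476272] [-6.54953817 -0.4806478  10.16443681] [-0.08560598  1.11106852 -0.06793276] 0.12347576362206239
10.6333 [0.58642916 0.06367813 0.30474651] [-5.84861219 -0.24574145 10.1071326 ] [-0.06257437  1.09702069  0.00464515] 0.12947863922971867
[[0.006, -0.000, 0.003], [0.021, -0.001, 0.010], [0.044, -0.002, 0.021], [0.073, -0.003, 0.034], [0.106, -0.005, 0.049], [0.142, -0.007, 0.064], [0.177, -0.008, 0.078], [0.211, -0.010, 0.092], [0.241, -0.011, 0.103], [0.265, -0.012, 0.112], [0.281, -0.013, 0.118], [0.287, -0.013, 0.120]]
```

View pics/mid.png

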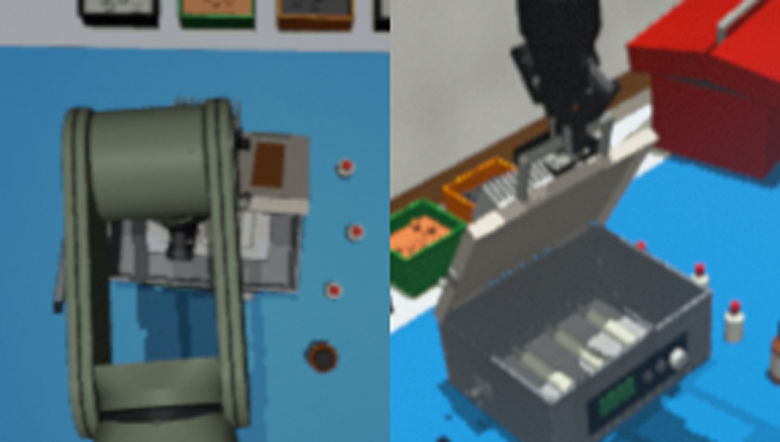

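The picture shows the cover at about 60° and held. The bottles, the stay and the lamp are all clear. Radial load has built up (about 11 N along the cover), so I'll ease z upward by 4 mm over the last stretch to about 72.4°.

```bash
python3 - <<'E'
from arc import *
i=np.arange(1,25);t=i/24;s=3*t**2-2*t**3
d=np.array([(P(60+12.4*a)-P(60))+[0,0,.004*a] for a in s])/.08
print(np.round(d[:12],3).tolist());print(np.round(d[12:]-d[11],3).tolist())
E
```

```text
[[0.003, -0.0, 0.002], [0.011, -0.001, 0.006], [0.025, -0.001, 0.014], [0.043, -0.002, 0.024], [0.065, -0.003, 0.036], [0.091, -0.004, 0.05], [0.12, -0.006, 0.065], [0.152, -0.007, 0.081], [0.186, -0.009, 0.098], [0.222, -0.01, 0.115], [0.259, -0.012, 0.132], [0.296, -0.014, 0.148]]
[[0.038, -0.002, 0.016], [0.075, -0.003, 0.032], [0.112, -0.005, 0.046], [0.147, -0.007, 0.06], [0.18, -0.008, 0.072], [0.211, -0.01, 0.083], [0.238, -0.011, 0.093], [0.262, -0.012, 0.1], [0.281, -0.013, 0.107], [0.296, -0.014, 0.112], [0.305, -0.014, 0.114], [0.308, -0.014, 0.115]]
```

>>> {"name": "carry_out", "arguments": {"travel": [[0.003,0,0.002],[0.011,-0.001,0.006],[0.025,-0.001,0.014],[0.043,-0.002,0.024],[0.065,-0.003,0.036],[0.091,-0.004,0.05],[0.12,-0.006,0.065],[0.152,-0.007,0.081],[0.186,-0.009,0.098],[0.222,-0.01,0.115],[0.259,-0.012,0.132],[0.296,-0.014,0.148]], "spin": [0,0,0,0,0,0,0,0,0,0,0,0]}}

```text
time_s: 11.78
tool_pos: [0.6105, 0.0625, 0.3142]
tcp_rot: [[0.046, 0.999, 0.002], [0.999, -0.046, -0.001], [-0.001, 0.002, -1.0]]
wrist_force: [-2.8, -1.4, 5.6]
width: 0.127
finger_force: 30.8
```

>>> {"name": "carry_out", "arguments": {"travel": [[0.038,-0.002,0.016],[0.075,-0.003,0.032],[0.112,-0.005,0.046],[0.147,-0.007,0.06],[0.18,-0.008,0.072],[0.211,-0.01,0.083],[0.238,-0.011,0.093],[0.262,-0.012,0.1],[0.281,-0.013,0.107],[0.296,-0.014,0.112],[0.305,-0.014,0.114],[0.308,-0.014,0.115]], "spin": [0,0,0,0,0,0,0,0,0,0,0,0]}}

```text
time_s: 12.78
tool_pos: [0.6346, 0.0614, 0.3214]
tcp_rot: [[0.046, 0.999, -0.001], [0.999, -0.046, -0.001], [-0.001, -0.001, -1.0]]
wrist_force: [-0.8, -2.8, -2.6]
width: 0.125
finger_force: 30.0
```

```bash
python3 - <<'E'
from h import *
A=[]
for k in range(24):
    s=bot.observe();A.append(np.r_[s['tool_pos'],s['wrist_force'],s['torque'],s['width']*85]);viewer.get_image('side')
A=np.array(A);print(s['time_s']);print(A.mean(0).round(4));print(A.std(0).round(4));print(s['tcp_rot'].round(4))
d=get('side');b=d['img'][80:280,220:400,::-1];d2=get('top');a=d2['img'][120:320,220:400,::-1]
cv2.imwrite('pics/up.png',cv2.resize(np.hstack([a,b]),None,fx=2.2,fy=2.2,interpolation=cv2.INTER_CUBIC))
# cover plane fit from side cloud (inner face), in box frame about hinge
P=cloud(d);e=np.array([np.cos(-.046),np.sin(-.046)]);H=np.array([.6886,.0594])
x=(P[...,:2]-H)@e;y=(P[...,:2]-H)@np.array([-e[1],e[0]]);z=P[...,2]-.106
m=(z>.03)&(z<.17)&(x>-.1)&(x<.0)&(abs(y)>.06)&(abs(y)<.112)
X,Z=x[m],z[m];
for _ in range(8):
    c=np.polyfit(Z,X,1);r=X-np.polyval(c,Z);k=abs(r-np.median(r))<max(2.5*np.median(abs(r)),.002);X,Z=X[k],Z[k]
print('plane',m.sum(),len(X),'angle',90+np.degrees(np.arctan(c[0])),'x at hinge height',c[1])
E
```

```text
13.9333
[ 0.6345  0.0615  0.3214  0.0421 -4.8439 -5.2591 -0.7594  0.1757 -0.0164
 10.7013]
[0.     0.     0.     0.6047 0.5716 1.2018 0.0602 0.0601 0.0251 0.1931]
[[ 4.57e-02  9.99e-01 -8.00e-04]
 [ 9.99e-01 -4.57e-02 -7.00e-04]
 [-7.00e-04 -8.00e-04 -1.00e+00]]
plane 871 838 angle 72.36738099743678 x at hinge height 0.0023489672253850288
```

View pics/up.png

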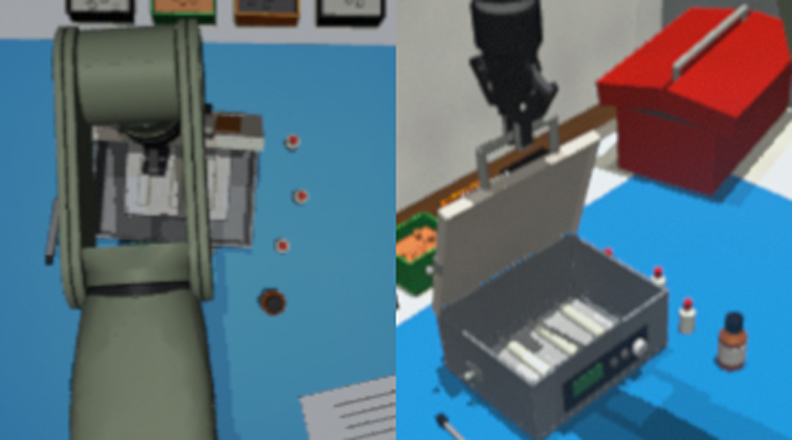

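The cover plane measures 72.4° against a computed balance of about 72.4°. Nothing else on the bench has moved, and the horizontal pull is about 0. I'll relieve the small residual side and vertical loads, then check the feel again.

>>> {"name": "carry_out", "arguments": {"travel": [[0,-0.002,-0.004],[0,-0.004,-0.008],[0,-0.006,-0.012],[0,-0.009,-0.016],[0,-0.012,-0.02],[0,-0.012,-0.02],[0,-0.012,-0.02],[0,-0.012,-0.02],[0,-0.012,-0.02],[0,-0.012,-0.02]], "spin": [0,0,0,0,0,0,0,0,0,0]}}

```text
time_s: 14.92
tool_pos: [0.6346, 0.0614, 0.3214]
tcp_rot: [[0.045, 0.999, 0.001], [0.999, -0.045, 0.001], [0.001, 0.001, -1.0]]
wrist_force: [-1.4, -0.5, 3.2]
width: 0.125
finger_force: 30.5
```

```bash
python3 - <<'E'
from h import *
A=[]
for k in range(36):
    s=bot.observe();A.append(np.r_[s['tool_pos'],s['wrist_force'],s['torque']]);viewer.get_image('side')
A=np.array(A);print(s['time_s'])
for q in(A[:12],A[12:24],A[24:]):
    m=q.mean(0);print(m.round(4))
    # moment about hinge axis: lever of sensor point ~0.13 above grasp
    a=np.radians(72.4+4.34);F=m[3:6];M=m[7]+.133*F[0]
    # y-moment of force at bar about hinge: rz*Fx - rx*Fz
    print('tang N',F[0]*np.sin(a)+F[2]*np.cos(a),'friction moment',M,'total Nm',.2377*(np.sin(a)*F[0]+np.cos(a)*F[2])+M)
E
```

```text
16.6667
[ 0.6346  0.0614  0.3213 -2.0865  0.506   5.151   0.094   0.5993 -0.0079]
tang N -0.8493829300091853 friction moment 0.3217851151346428 total Nm 0.11988679267145946
[ 0.6346  0.0614  0.3213 -2.4685  0.9973  5.0778  0.119   0.6113 -0.0174]
tang N -1.237956729824159 friction moment 0.28295390523385255 total Nm -0.011308409445349998
[ 0.6346  0.0614  0.3213 -2.5292  0.5585  5.4597  0.1383  0.6158 -0.0203]
tang N -1.209488162581382 friction moment 0.27942681525554713 total Nm -0.008068520990047345
```

The net moment about the hinge is about zero (-0.01 N m, within roughly 1° of balance). The pose is still and the grip is firm, so I'm handing in.

```bash
python3 -c "
from bench import bot
print(bot.close_job())"
```

```text
the job is handed in; nothing more can be done
None
```

The cover stands still at its balance point, about 72.4° open, with the handle still gripped (about 30 N); it never dropped or reached the back stop, the lamp was not touched, and nothing else on the bench was seen to move.

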